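# Rebuild the slip clutch of the polishing lathe: friction disc, then separator

### The job

The polishing lathe's slip clutch stands open with its first separator plate already in. Fit the next pair in order: first the friction disc, its inward teeth meshed with the hub's splines, then the other separator plate on top with its two ears down in the slots of the two driving lugs, each lying flat and fully home. Feel them in gently without forcing anything, leave the other things on the counter where they are, and let go.

Things in the scene. Friction and masses are not known exactly. Their poses are not given: they have to be found in the camera images.
- clutch: Slip clutch upright on the counter, bolted down. Origin: centre of its underside on the hub axis, z up. Round cast base 130 mm across, 14 mm high; steel flange 109 mm across up to z = 20 mm. Two slotted driving lugs stand on it at +x and -x, 28 mm wide along y, 36 to 48 mm from the axis, tops at z = 44 mm. The +y and -y sides are open, for fingers. More than 40 N on it spoils the plates.
- hub_top (a point): On the axis at the flat top of the splines, z = 54 mm in the clutch's frame and turned with it. Hub: 5 straight splines 9 mm wide, crowns 19 mm and grooves 14 mm from the axis, no lead-in. The splines' angle about z varies and is NOT given here (repeats every 72 degrees): look or feel for it. The hub is held stiffly (0.4 N m). Above it a threaded shaft end 15 mm across, 10 mm high.
- seat (a point): On the axis at the upper face of the first separator (already in, fixed), z = 26 mm in the clutch's frame. The disc is home with its underside here; the second separator with its underside 7 mm higher, its x axis along the clutch's x axis, either way round.
- slot_a (a point): Middle of the mouth of the slot in the +x lug, at the lug's top, 40.5 mm from the axis. The slot is upright, open above and towards the axis, 14.4 mm wide (along the clutch's y), its closed back 44.5 mm from the axis.
- slot_b (a point): The same for the like slot in the -x lug.
- disc: Friction disc lying flat: brown fibre facings on dark steel, 66 mm outside, 7 mm thick, 60 to 110 g. Origin: centre of its underside, z up. Bore 40.4 mm with 5 inward teeth 8.4 mm wide, 1 mm clear of each face, tips 15 mm from the axis, at 0, 72, 144.. degrees from its x axis. Both faces alike. Meshed it has about 3 degrees and 0.8 mm of play; on the splines' tops its underside is at z = 53 mm.
- separator: Separator plate lying flat: plain steel ring, 66 mm outside, 6 mm thick, 70 to 130 g, smooth bore 42 mm, two outward ears 12 mm wide at +x and -x reaching 42.5 mm from the axis. Both faces alike. Origin: centre of its underside, z up. Grip it on its bare +y and -y rim. The ears have 1.2 mm of room either side in the slots; on the lugs' tops its underside is at z = 44 mm in the clutch's frame.
- bamboo_a: Bystander: bamboo flute joint lying on the counter, 27 mm thick, 200 mm long along its y axis. Origin: on the counter under its middle.
- bamboo_b: Bystander: bamboo flute joint lying on the counter, 24 mm thick, 170 mm long along its y axis. Origin: on the counter under its middle.
- ferrule: Bystander: brass ferrule sleeve standing on end, 29 mm across, 24 mm high. Origin: centre of its underside.
- file: Bystander: iron file with a wooden handle lying on the counter, about 250 mm long along its y axis (blade to +y, handle to -y), 18 mm high. Origin: on the counter below it.
- whetstone: Bystander: grey whetstone in a pine holder, 75 x 200 x 39 mm, long along its y axis. Origin: centre of its underside.
Not all that is in view belongs to the job. There is more than one size of the clutch; the one meant has the size given above.

How it is judged:
On the way:
1. the friction disc is meshed with the splines and fully home on the first separator, lying flat (z of disc in the frame of clutch below 0.028 m and horizontal distance between disc and clutch below 0.003 m and angle between the z axis of disc and the z axis of clutch, either way round below 0.07 rad), for 0.2 s.
At the end, for the whole second after the job is handed in: Both let go and at rest, flat within 0.07 rad and within 3 mm of the hub axis: the disc meshed, its underside within 2 mm of 26 mm above the clutch foot; the separator on it, underside within 2 mm of 33 mm, ears in the slots (within 0.2 rad) (all of step 1 and z of separator in the frame of clutch between 0.031 and 0.035 m and horizontal distance between separator and clutch below 0.003 m and angle between the z axis of separator and the z axis of clutch, either way round below 0.07 rad and angle between the x axis of separator and the x axis of clutch, either way round below 0.2 rad and linear speed of each of disc, separator below 0.01 m/s); the robot touches nothing.
It fails at once if anything presses on the clutch with more than 40 N (contact force between anything else and clutch above 40 N).
It fails at once if a plate already fitted is pressed with more than 40 N through the other (contact force between disc and separator above 40 N).
It fails at once if a bystander is moved by more than 40 mm (distance of any of bamboo_a, bamboo_b, ferrule, file, whetstone from where it was at the start of the episode above 0.04 m).
It also fails if it takes over 72 s, if anything falls off the work surface, if the arm or the gripper's body presses on something with over 40 N, if the wrist force passes 120 N, or if a joint passes its speed limit or range.

### The arm

A 6-joint arm with a two-finger parallel gripper is mounted at the origin on the work surface. World frame = base frame: x ahead of the robot, y to its left, z up, the work surface at z = 0. Lengths are in m, angles in rad, forces in N, time in s.
With the tool pointing down it reaches from about 0.35 to 0.775 m from the base axis. Payload 7.3 kg.
Tool frame: the origin (TCP) lies at the very end of the fingers, on their centre line; the grasp point (between the pads) lies 19 mm behind it (robot.pinch_z is the distance from the TCP to the grasp point, in m); z points along the fingers, y is the line along which they close (so a half turn about z gives the same grasp; the last joint's range is limited). The gripper opens to 92 mm and grips with 3 to 60 N. Pads are 19 mm wide; open, the fingers measure 130 mm over their backs; the gripper's body (75 mm by 190 mm) begins 47 mm behind the grasp point.
Start: joints at [1.086, 0.342, 1.524, -0, 1.275, -0.146], TCP at [0.174, 0.495, 0.227] pointing down, gripper open.
Joint ranges: [-2.53, 2.53], [-0.77, 2.02], [0.04, 2.7], [-1, 4.14], [0.28, 2.66], [-3.11, 3.11]. Speed limits (rad/s): [2.57, 2.57, 3.14, 3.14, 3.14, 3.14].

### API

Orientations are given as [roll, pitch, yaw] about the fixed x, y, z axes, in that order (R = Rz(yaw) Ry(pitch) Rx(roll)).
In Python, from cell import robot gives the robot as it stands.
- The arm moves only by the tool move_arm, never from a script. Its argument "motion" is a list of rows, each a list of 6 numbers: the shift along the tool's x, y, z in units of 0.1 m (1.0 is 0.1 m), then the turn, a rotation vector about the tool's x, y, z in units of pi rad (1.0 is pi rad). In form: [[dx, dy, dz, rx, ry, rz], ...]. A call has 1 to 12 rows; each row is the pose to reach, as a shift and turn from the pose commanded when the call began, along the tool's axes at that moment, turning the shorter way round; what a row does not reach only later rows make up. A row lasts 1/8 s, in which the tool goes at most 62.5 mm and 10.7 degrees, less where a joint would pass 70% of its speed; a pose out of reach is approached as far as the arm can. A call with a number of a shift or a turn outside -1 to 1 is refused whole. A call with a gripper value outside its range is refused whole. "fingers" is the opening, from -1 (shut) to 1 (fully open), set as the call begins (left out, the last holds). The fingers move at their own pace and stop on an object; "newtons" is the grip in N (left out, the last holds). Time passes only in rows, so rows that repeat a pose let the fingers close. It gives the time, the measured TCP pose, the force, the opening and the grip force at its end, in the units of the state.
- robot.observe(): the state, without advancing time (a new reading comes with each control period).
- robot.read_camera(name): name is "side" or "top"; returns a dict with "image" (420x560x3 uint8, red, green, blue), "range_z" (420x560 float32, m along the optical axis (not along the pixel's ray), 0 where there is no reading), "vfov" (degrees; the focal length in pixels is half the picture's height over the tangent of half this angle, whatever the lens; pixels are square), "cx", "cy" (the principal point, pixels), "k1" (the pictures are not rectified: a ray, as slopes to the right and down, at radius r is drawn at 1 + k1 r^2 times it, then the intrinsics apply), "extrinsics" (4x4, takes a point from camera to world coordinates). Camera axes: x right, y up, looking along -z (the intrinsics and any distortion apply to the point x, -y, -z); pixel columns grow to the right and rows downward; lengths in m; the calibration is good to about 2 mm. A picture is of the moment at which its call begins.
- robot.hand_in(): hands the job in; it is judged then, once.
The state is a dict: "time": time; "qpos": joint angles; "qvel": joint speeds; "joint_efforts": joint torques, N m; "tool_pos": TCP position; "tool_rot": TCP orientation; "contact_force": force on the tool from outside, world axes, zero at the start; "torque": the same for the moment, N m; "opening": finger opening in m; "grip_force": force on a finger pad.
Only numpy, scipy, OpenCV 4.12 (cv2) and the standard library are available. Lean on these libraries where they do the work, as an engineer would, in place of code of your own. Each camera call takes 0.05 s, during which the arm holds its last target. There are 200 camera calls.

## Working session

There is one attempt and no reset: what is moved stays moved. The work goes in short steps, Python scripts to look and compute and a tool call to move; the robot and the scene stay as the last step left them, time stands still between calls to the robot, and variables do not carry over. Pictures are saved under pics/ and viewed, at most 10 in all, crops included, and the job is handed in when it is done.

Besides the shell and the picture viewer there is one more tool, called after "Call:" as a command line: name --pt "numbers of a row" for each row, then --argument value for the rest. move_arm: Moves the arm, as the interface text tells. Shifts and turns lie within -1 to 1; 1 stands for 0.1 m of shift or pi rad of turn. Its arguments: {"type":"object","properties":{"motion":{"type":"array"},"fingers":{"type":"number"},"newtons":{"type":"number"}},"required":["motion"]}

```bash
mkdir -p pics; cat > h.py <<'E'
import numpy as np, cv2, pickle
from cell import robot
from scipy.spatial.transform import Rotation as R
def shot(n):
    c=robot.read_camera(n); return c
def cloud(c):
    h,w=c["range_z"].shape
    f=h/2/np.tan(np.radians(c["vfov"])/2)
    K=np.array([[f,0,c["cx"]],[0,f,c["cy"]],[0,0,1.]])
    u,v=np.meshgrid(np.arange(w),np.arange(h))
    p=cv2.undistortPoints(np.stack([u,v],-1).reshape(-1,1,2).astype(np.float64),K,np.array([c["k1"],0,0,0,0.])).reshape(h,w,2)
    z=c["range_z"]
    P=np.stack([p[...,0]*z,-p[...,1]*z,-z,np.ones_like(z)],-1)@c["extrinsics"].T
    P=P[...,:3]; P[z==0]=np.nan
    return P
def save(n,img): cv2.imwrite(n,cv2.cvtColor(img,cv2.COLOR_RGB2BGR))
E
python3 - <<'E'
from h import *
for n in("top","side"):
    c=shot(n); pickle.dump(c,open(n+".pkl","wb")); save(f"pics/{n}0.png",c["image"])
    print(n,c["vfov"],c["cx"],c["cy"],c["k1"],c["extrinsics"].round(3).tolist())
s=robot.observe(); print(s["tool_pos"],s["tool_rot"],s["time"],s["contact_force"],s["opening"],robot.pinch_z)
E
```

```text
top 45.35846280342875 271.9412349049691 211.80368207653137 -0.09569030331646991 [[-0.047, 0.975, -0.219, 0.27], [-0.999, -0.045, 0.014, 0.091], [0.004, 0.219, 0.976, 1.331], [0.0, 0.0, 0.0, 1.0]]
side 43.30965417075075 282.5663224201466 210.21186271213452 0.03356518001211118 [[-0.968, 0.123, -0.218, 0.26], [-0.25, -0.501, 0.829, 1.224], [-0.007, 0.857, 0.516, 0.769], [0.0, 0.0, 0.0, 1.0]]
[0.17430969 0.49484379 0.22612995] [-3.14025331e+00 -1.86918753e-04  2.80279245e+00] 0.1 [ 0.78111656  0.45033976 -0.15683256] 0.09188064341730244 0.0188
```

View pics/top0.png

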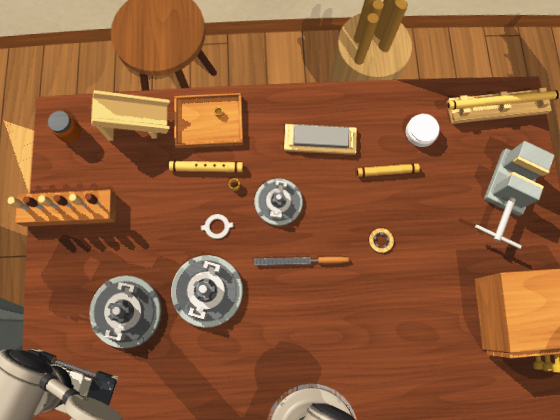

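View pics/side0.png

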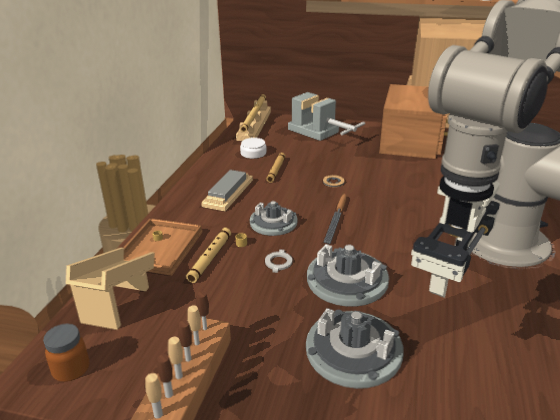

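The small clutch at top (278,202) is about 49 px across, which matches 130 mm. The disc is at (381,240) and the separator at (217,226), with the file between them. Next I'll zoom in and measure.

```bash
python3 - <<'E'
from h import *
T=pickle.load(open("top.pkl","rb"));S=pickle.load(open("side.pkl","rb"))
PT,PS=cloud(T),cloud(S)
def crop(c,u,v,r=30): return cv2.resize(c["image"][v-r:v+r,u-r:u+r],(260,260),interpolation=cv2.INTER_CUBIC)
row1=np.hstack([crop(T,278,202),crop(T,381,240,20),crop(T,217,226,20)])
row2=np.hstack([crop(S,273,216),crop(S,333,181,20),crop(S,279,261,20)])
save("pics/crops.png",np.vstack([row1,row2]))
for nm,P,bx in (("clutchT",PT,(278,202,34)),("discT",PT,(381,240,20)),("sepT",PT,(217,226,22)),("clutchS",PS,(273,216,34)),("discS",PS,(333,181,18)),("sepS",PS,(279,261,20))):
    u,v,r=bx; Q=P[v-r:v+r,u-r:u+r].reshape(-1,3); Q=Q[np.isfinite(Q[:,0])]
    print(nm,"table z",np.median(Q[Q[:,2]<0.005][:,2]).round(4))
    if "clutch" in nm:
        for lo,hi in((.010,.024),(.024,.035),(.035,.048),(.048,.058),(.058,.075)):
            q=Q[(Q[:,2]>lo)&(Q[:,2]<hi)]
            if len(q)>2:
                (c,sz,a)=cv2.minAreaRect((q[:,:2]*1000).astype(np.float32)); print(lo,len(q),q.mean(0).round(4),np.round(c,1),np.round(sz,1),round(a,1))
        
    else:
        q=Q[(Q[:,2]>.003)&(Q[:,2]<.012)]
        (c,sz,a)=cv2.minAreaRect((q[:,:2]*1000).astype(np.float32)); print(len(q),q.mean(0).round(4),np.round(c,1),np.round(sz,1),round(a,1), np.linalg.norm(c))
E
```

```text
clutchT table z 0.001
0.01 1091 [0.5903 0.0555 0.0183] [593.8  55.7] [128.  127.4] 41.3
0.024 418 [0.5927 0.0561 0.0274] [589.4  58.1] [106.5  98.8] 65.0
0.035 93 [0.5927 0.0561 0.0428] [594.3  54.7] [33.6 98.4] 74.9
0.048 90 [0.5948 0.0556 0.0543] [594.3  54.5] [35.7 92.4] 78.2
0.058 50 [0.5923 0.056  0.063 ] [591.4  56.6] [23.6 27.2] 87.0
discT table z 0.0013
628 [ 0.4785 -0.2171  0.0061] [ 478.1 -216.3] [107.5 108.5] 85.6 524.785828575994
sepT table z 0.0009
645 [0.5359 0.2215 0.0058] [537.2 223.5] [117.1 119.7] 88.1 581.8417923284588
clutchS table z -0.0013
0.01 747 [0.6026 0.0769 0.0168] [623.    9.7] [156.5 331. ] 18.5
0.024 195 [0.5945 0.0647 0.0277] [626.1  24.8] [137.3 300.3] 19.0
0.035 156 [0.5919 0.0615 0.0409] [593.8  59.1] [ 35.2 100.2] 77.2
0.048 65 [0.5923 0.0602 0.0526] [591.4  59.9] [36.9 38.1] 29.8
0.058 22 [0.5926 0.0574 0.0608] [593.6  57. ] [13.3 17.9] 15.4
discS table z -0.0011
129 [ 0.4726 -0.2106  0.0055] [ 481.3 -197. ] [ 96.2 204. ] 6.8 520.0278071266472
sepS table z -0.0009
239 [0.5349 0.2256 0.005 ] [532.7 217.6] [ 94.6 155.1] 14.8 575.4723034441002
```

View pics/crops.png

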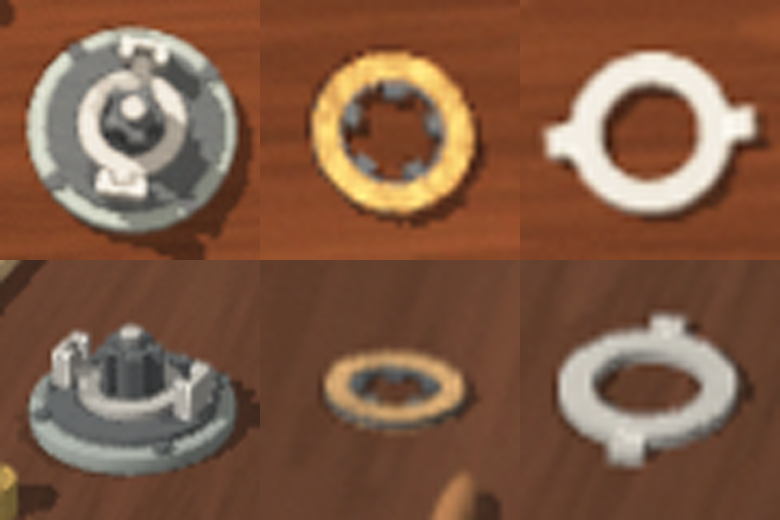

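```bash
cat >> h.py <<'E'
def rect(c,x,y,z,half,mm=0.25):
    """orthophoto on plane z: image up=+x, left=+y"""
    n=int(2*half/mm)
    h,w=c["range_z"].shape; f=h/2/np.tan(np.radians(c["vfov"])/2)
    g=(np.arange(n)-(n-1)/2)*mm/1000
    Y,X=np.meshgrid(y-g,x-g)
    P=np.stack([X,Y,np.full_like(X,z),np.ones_like(X)],-1)@np.linalg.inv(c["extrinsics"]).T
    a,b=P[...,0]/-P[...,2],-P[...,1]/-P[...,2]
    s=1+c["k1"]*(a*a+b*b)
    return cv2.remap(c["image"],(a*s*f+c["cx"]).astype(np.float32),(b*s*f+c["cy"]).astype(np.float32),cv2.INTER_CUBIC)
def px2w(u,v,x,y,n,mm=0.25): return x+((n-1)/2-v)*mm/1000, y+((n-1)/2-u)*mm/1000
def circ(mask):
    c=max(cv2.findContours(mask.astype(np.uint8),cv2.RETR_EXTERNAL,cv2.CHAIN_APPROX_NONE)[0],key=cv2.contourArea)
    return c
E
python3 - <<'E'
from h import *
T=pickle.load(open("top.pkl","rb"));S=pickle.load(open("side.pkl","rb"))
from scipy.optimize import least_squares
def fitc(c):
    p=c.reshape(-1,2).astype(float)
    r=least_squares(lambda q:np.hypot(p[:,0]-q[0],p[:,1]-q[1])-q[2],[*p.mean(0),130],loss="soft_l1",f_scale=2); return r.x,np.sqrt((r.fun**2).mean())
tiles=[]
for nm,C in(("top",T),("side",S)):
    # disc
    x,y=.478,-.216; I=rect(C,x,y,.007,45); m=(I[...,0].astype(int)-I[...,2]>60)&(I.astype(int).sum(-1)>(360 if nm=="top" else 300))
    q,e=fitc(circ(m)); print(nm,"disc",np.round(px2w(q[0],q[1],x,y,360),4),"r",q[2]*.25,e)
    tiles.append(I)
    # separator
    x,y=.536,.223; I=rect(C,x,y,.006,50); m=(I.min(-1)>120)
    k=circ(m); q,e=fitc(k); m2=np.zeros(m.shape,np.uint8); cv2.drawContours(m2,[k],-1,1,-1)
    cx,cy=q[:2]; v,u=np.nonzero(m2); r=np.hypot(u-cx,v-cy); s=(r>36/.25)
    dx=-(v-cy)[s]; dy=-(u-cx)[s]; th=np.arctan2(dy,dx); a=np.angle(np.exp(2j*th).mean())/2
    print(nm,"sep",np.round(px2w(cx,cy,x,y,400),4),"r",q[2]*.25,e,"ear axis deg",np.degrees(a),s.sum())
    for z,half in((.044,50),(.054,25),(.014,70)):
        I=rect(C,.592,.057,z,half,half/50*.4); tiles.append(I)
save("pics/rect.png",np.vstack([np.hstack([cv2.resize(t,(200,200)) for t in tiles[i:i+4]]) for i in(0,4)]))
E
```

```text
top disc [ 0.4764 -0.2162] r 33.138488443530804 1.303924540887122
top sep [0.5355 0.2225] r 33.84622870141816 14.62188726453069 ear axis deg -86.64182512411429 3081
side disc [ 0.4751 -0.2146] r 33.96489616251666 3.6402143366471917
side sep [0.5348 0.226 ] r 34.36248615849398 18.351961538726155 ear axis deg -86.71659805289845 4114
```

View pics/rect.png

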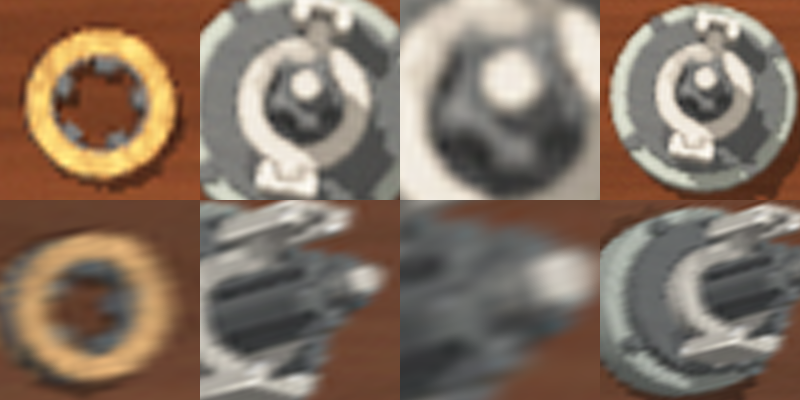

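The clutch reads at about (0.592, 0.057). Its lug line is turned about -9°, the disc is at (0.476, -0.2155), and the separator is at (0.5355, 0.223) with its ears along about 93°. These fit the stated sizes, so I'll go to the disc first.

Call:
move_arm --pt "-0.5 -0.4 0 0 0 0" --pt "-1 -0.8 0 0 0 0" --pt "-1 -0.8 0 0 0 0" --fingers 1

```text
time: 0.48
tool_pos: [0.2436, 0.3837, 0.2266]
tool_rot: [-3.14, 0.0, 2.798]
contact_force: [0.2, 0.6, -0.7]
opening: 0.0918
grip_force: 0.0
```

Call:
move_arm --pt "-0.4 -0.4 0 0 0 0" --pt "-0.8 -0.8 0 0 0 0" --pt "-1 -1 0 0 0 0"

```text
time: 0.85
tool_pos: [0.3037, 0.2577, 0.2267]
tool_rot: [-3.142, -0.0, 2.802]
contact_force: [1.4, 0.4, 0.4]
opening: 0.0917
grip_force: 0.0
```

Call:
move_arm --pt "-0.4 -0.4 0 0 0 0" --pt "-0.8 -0.8 0 0 0 0" --pt "-1 -1 0 0 0 0"

```text
time: 1.23
tool_pos: [0.3653, 0.13, 0.2267]
tool_rot: [3.141, 0.0, 2.801]
contact_force: [0.2, 0.1, -0.3]
opening: 0.0918
grip_force: 0.0
```

Call:
move_arm --pt "-0.4 -0.4 0 0 0 0" --pt "-0.8 -0.8 0 0 0 0" --pt "-1 -1 0 0 0 0"

```text
time: 1.6
tool_pos: [0.4266, 0.0021, 0.2265]
tool_rot: [3.141, 0.0, 2.801]
contact_force: [-0.6, -0.4, 0.4]
opening: 0.0914
grip_force: 0.0
```

Call:
move_arm --pt "-0.4 -0.4 0 0 0 0" --pt "-0.8 -0.8 0 0 0 0" --pt "-1 -1 0 0 0 0"

```text
time: 1.98
tool_pos: [0.4878, -0.1256, 0.2262]
tool_rot: [3.141, -0.0, 2.801]
contact_force: [-0.4, 0.7, -0.3]
opening: 0.0917
grip_force: 0.0
```

Call:
move_arm --pt "-0.1 -0.45 0 0 0 -0.05" --pt "-0.2 -0.9 0.4 0 0 -0.1078" --pt "-0.2 -0.9 0.8 0 0 -0.1078" --pt "-0.2 -0.9 0.8 0 0 -0.1078" --pt "-0.2 -0.9 0.8 0 0 -0.1078"

```text
time: 2.6
tool_pos: [0.4765, -0.2149, 0.1479]
tool_rot: [-3.141, 0.001, -3.141]
contact_force: [0.4, -0.3, 1.0]
opening: 0.0917
grip_force: 0.0
```

```bash
python3 - <<'E'
from h import *
s=robot.observe(); print(s["time"],s["tool_pos"],s["tool_rot"],s["qpos"],s["contact_force"])
T=pickle.load(open("top.pkl","rb"))
# disc tooth angle from top image: dark steel teeth (low saturation) vs brown table, r 16..19
x,y=.4764,-.2162
I=rect(T,x,y,.0055,45).astype(float); sat=I[...,0]-I[...,2]
n=360; th=np.radians(np.arange(0,360,1.))
prof=np.zeros(360)
for r in (16,17,18,19):
    u=(n-1)/2-r/.25*np.sin(th); v=(n-1)/2-r/.25*np.cos(th)
    prof+=cv2.remap(sat.astype(np.float32),u.astype(np.float32)[None],v.astype(np.float32)[None],1)[0]
h=(prof*np.exp(5j*th)).sum(); print("tooth angle deg mod72",np.degrees(np.angle(-h))/5, abs(h)/360, prof.std())
E
```

```text
2.6 [ 0.47654058 -0.2149405   0.14790907] [-3.14099293e+00  1.46178398e-03 -3.14094554e+00] [-5.70566464e-01  4.14725257e-01  1.64773376e+00  3.24471642e-04
  1.07757969e+00 -2.14216286e+00] [ 0.37924656 -0.2635596   1.04731673]
tooth angle deg mod72 -8.828991776867573 66.50908497716445 104.4716132815269
```

Call:
move_arm --pt "0 0 0.4 0 0 0.055" --pt "0 0 0.8 0 0 0.11" --pt "0 0 1 0 0 0.165" --pt "0 0 1 0 0 0.22" --pt "0 0 1 0 0 0.275" --pt "0 0 1 0 0 0.33" --pt "0 0 1 0 0 0.385" --pt "0 0 1 0 0 0.44" --pt "0 0 1 0 0 0.5" --pt "0 0 1 0 0 0.5"

```text
time: 3.85
tool_pos: [0.4771, -0.2153, 0.0486]
tool_rot: [3.138, 0.002, 1.573]
contact_force: [-0.7, 0.1, 0.5]
opening: 0.0918
grip_force: 0.0
```

Call:
move_arm --pt "0 0 0.25 0 0 0" --pt "0 0 0.42 0 0 0" --pt "0 0 0.455 0 0 0" --pt "0 0 0.455 0 0 0"

```text
time: 4.35
tool_pos: [0.4761, -0.2154, 0.0019]
tool_rot: [3.141, 0.001, 1.573]
contact_force: [-0.2, -0.2, -0.3]
opening: 0.0917
grip_force: 0.0
```

Call:
move_arm --pt "0 0 0 0 0 0" --pt "0 0 0 0 0 0" --pt "0 0 0 0 0 0" --pt "0 0 0 0 0 0" --pt "0 0 0 0 0 0" --fingers 0.3 --newtons 6

```text
time: 4.97
tool_pos: [0.4756, -0.2154, 0.0015]
tool_rot: [3.141, 0.0, 1.571]
contact_force: [-0.7, -0.8, 3.8]
opening: 0.0658
grip_force: 6.0
```

Call:
move_arm --pt "0 0 0 0 0 0" --pt "0 0 0 0 0 0" --pt "0 0 0 0 0 -0.055" --pt "0 0 0 0 0 -0.11" --pt "0 0 0 0 0 -0.165" --pt "0 0 0 0 0 -0.22" --pt "0 0 0 0 0 -0.275" --pt "0 0 0 0 0 -0.33" --pt "0 0 0 0 0 -0.385" --pt "0 0 0 0 0 -0.44" --pt "0 0 0 0 0 -0.5" --pt "0 0 0 0 0 -0.5" --fingers 1

```text
time: 6.48
tool_pos: [0.4754, -0.2152, 0.001]
tool_rot: [3.141, -0.0, 3.14]
contact_force: [0.5, 0.5, -0.3]
opening: 0.0919
grip_force: 0.0
```

Call:
move_arm --pt "0 0 0 0 0 0" --pt "0 0 0 0 0 0" --pt "0 0 0 0 0 0" --pt "0 0 0 0 0 0" --pt "0 0 0 0 0 0" --fingers 0.3 --newtons 10

```text
time: 7.1
tool_pos: [0.4755, -0.2152, 0.0012]
tool_rot: [3.141, 0.0, 3.141]
contact_force: [-0.3, 0.4, -0.9]
opening: 0.0653
grip_force: 10.0
```

Call:
move_arm --pt "0 0 -0.3 0 0 0" --pt "0 0 -0.7 0 0 0" --pt "0 0 -1 0 0 0" --pt "0 0 -1 0 0 0" --newtons 15

```text
time: 7.6
tool_pos: [0.4767, -0.216, 0.1032]
tool_rot: [-3.139, 0.004, 3.141]
contact_force: [0.5, 0.0, -1.2]
opening: 0.0655
grip_force: 15.0
```

```bash
cat > fit.py <<'E'
from h import *
from scipy.optimize import minimize
# analysis-by-synthesis of the clutch: point-splat class image; colour = a + b.n per material
def prism(r_of_t,z0,z1,mat,step=.0004):
    t=np.radians(np.arange(0,360,.5)); r=r_of_t(t); P=np.stack([r*np.cos(t),r*np.sin(t)],-1)
    d=np.roll(P,-1,0)-np.roll(P,1,0); n=np.stack([d[:,1],-d[:,0]],-1); n/=np.linalg.norm(n,axis=1)[:,None]
    z=np.arange(z0,z1,step)
    W=np.concatenate([np.repeat(P[:,None],len(z),1),np.broadcast_to(z[None,:,None],(len(P),len(z),1))],-1).reshape(-1,3)
    N=np.concatenate([np.repeat(n[:,None],len(z),1),np.zeros((len(P),len(z),1))],-1).reshape(-1,3)
    g=np.arange(-.07,.07,step); X,Y=np.meshgrid(g,g); ok=np.hypot(X,Y)<r_of_t(np.arctan2(Y,X)); 
    Tp=np.stack([X[ok],Y[ok],np.full(ok.sum(),z1)],-1)
    return np.vstack([W,Tp]),np.vstack([N,np.tile([0,0,1.],(len(Tp),1))]),np.full(len(W)+len(Tp),mat)
def box(x0,x1,y0,y1,z0,z1,mat,s=.0005):
    out=[];X,Y,Z=[np.arange(a,b+s/2,s) for a,b in((x0,x1),(y0,y1),(z0,z1))]
    for k,(c,sg) in [(i,(v,q)) for i,(l,h) in enumerate(((x0,x1),(y0,y1),(z0,z1))) for v,q in((l,-1),(h,1))]:
        ax=[X,Y,Z]; ax[k]=np.array([c]); g=np.stack(np.meshgrid(*ax,indexing="ij"),-1).reshape(-1,3)
        n=np.zeros(3); n[k]=sg; out.append((g,np.tile(n,(len(g),1))))
    p=np.vstack([o[0] for o in out]); return p,np.vstack([o[1] for o in out]),np.full(len(p),mat)
const=lambda r:(lambda t:np.full_like(t,r))
def hubr(t):
    a=(t+np.pi/5)%(2*np.pi/5)-np.pi/5   # spline centred at 0
    return np.where(np.abs(.0165*np.sin(a))<.0045,.019,.014)
HUB=prism(hubr,.02,.054,3)
parts=[prism(const(.065),0,.014,0),prism(const(.0545),.014,.02,1),prism(const(.033),.02,.026,2),prism(const(.0075),.054,.064,4)]
for s in(1,-1):
    xs=lambda a,b:(a,b) if s>0 else(-b,-a)
    parts+=[box(*xs(.0445,.048),-.014,.014,.02,.044,5),box(*xs(.036,.0445),.0072,.014,.02,.044,5),box(*xs(.036,.0445),-.014,-.0072,.02,.044,5)]
B=[np.concatenate([p[i] for p in parts]) for i in range(3)]
SS=3
def render(c,x,y,yaw,sp,u0,v0,w,h):
    def tf(M,a): 
        r=R.from_euler("z",a); return r.apply(M[0])+[x,y,0],r.apply(M[1]),M[2]
    a,b=tf(B,yaw),tf(HUB,sp)
    P=np.vstack([a[0],b[0]]);N=np.vstack([a[1],b[1]]);M=np.concatenate([a[2],b[2]])
    E=np.linalg.inv(c["extrinsics"]);Q=P@E[:3,:3].T+E[:3,3]
    f=c["range_z"].shape[0]/2/np.tan(np.radians(c["vfov"])/2); A,Bv=Q[:,0]/-Q[:,2],-Q[:,1]/-Q[:,2]; k=1+c["k1"]*(A*A+Bv*Bv)
    U=np.round(((A*k*f+c["cx"])-u0+.5)*SS-.5).astype(int);V=np.round(((Bv*k*f+c["cy"])-v0+.5)*SS-.5).astype(int)
    ok=(U>=0)&(V>=0)&(U<w*SS)&(V<h*SS); idx=V[ok]*w*SS+U[ok]; o=np.argsort(Q[ok,2],kind="stable") # far first
    F=np.zeros((h*SS*w*SS,6*4)); buf=np.full(h*SS*w*SS,-1); buf[idx[o]]=np.nonzero(ok)[0][o]
    g=buf>=0; m=M[buf[g]]; f4=np.hstack([np.ones((g.sum(),1)),N[buf[g]]]); rows=np.nonzero(g)[0]
    for j in range(4): F[rows,m*4+j]=f4[:,j]
    F=F.reshape(h,SS,w,SS,24).mean((1,3)); cov=g.reshape(h,SS,w,SS).mean((1,3)); return F,cov
def cost(c,img,p,box,mask=None):
    F,cov=render(c,*p,*box); u0,v0,w,h=box
    X=np.concatenate([F,(1-cov)[...,None]],-1).reshape(-1,25); y=img[v0:v0+h,u0:u0+w].reshape(-1,3)
    W=np.ones(len(X)) if mask is None else mask(F,cov).reshape(-1)
    A=X*W[:,None]; sol=np.linalg.solve(A.T@A+1e-2*np.eye(25),A.T@(y*W[:,None])); r=(X@sol-y)*W[:,None]
    return (np.minimum(np.abs(r),40)**2).sum()/W.sum()
E
cat > run.py <<'E'
from fit import *
import time
S=[(pickle.load(open("top.pkl","rb")),(250,172,58,60)),(pickle.load(open("side.pkl","rb")),(240,180,66,62))]
for nm,(c,bx) in zip(("top","side"),S):
    img=c["image"].astype(float); 
    hub=lambda F,cov:(F[...,12]+F[...,16]>.05)*1.0+.02
    fn=lambda q,sp:cost(c,img,(.592+q[0]/1000,.056+q[1]/1000,np.radians(-9+q[2]),sp),bx)
    r=minimize(fn,[0,0,0],args=(0.2,),method="Nelder-Mead",options=dict(maxfev=90,initial_simplex=[[0,0,0],[4,0,0],[0,4,0],[0,0,6]]))
    q=r.x; print(nm,np.round([592+q[0],56+q[1],-9+q[2]],2),r.fun)
    v=[cost(c,img,(.592+q[0]/1000,.056+q[1]/1000,np.radians(-9+q[2]),np.radians(a)),bx,hub) for a in range(0,72,4)]
    print(np.round(v,1).tolist())
E
time python3 run.py; python3 - <<'E'
from h import *
s=robot.observe(); print(s["time"],s["tool_pos"],s["opening"],s["grip_force"],s["contact_force"])
E
```

```text
top [594.45  54.47 -11.7 ] 1320.73140317287
[1490.3, 1531.5, 1588.7, 1512.8, 1492.2, 1444.0, 1398.1, 1260.2, 1177.5, 1184.4, 1094.6, 1192.1, 1149.7, 1269.8, 1277.9, 1396.9, 1416.7, 1472.9]
side [592.29  55.73 -13.24] 662.1877377605998
[547.7, 581.9, 587.1, 590.8, 594.6, 553.4, 524.8, 482.1, 475.4, 482.2, 415.0, 390.8, 413.1, 421.8, 467.9, 468.6, 513.1, 531.5]
7.6 [ 0.47666494 -0.21595202  0.10324026] 0.06552353059836766 14.999889337923378 [ 0.46930869  0.02850473 -1.1973495 ]
real	0m7.988s
user	0m28.250s
sys	0m2.778s
```

Call:
move_arm --pt "-0.2 0.4 0 0 0 0" --pt "-0.4 0.8 0 0 0 0" --pt "-0.6 1 0 0 0 0"

```text
time: 7.98
tool_pos: [0.535, -0.1131, 0.0996]
tool_rot: [3.14, -0.003, -3.141]
contact_force: [0.4, -0.3, -0.9]
opening: 0.0655
grip_force: 15.0
```

Call:
move_arm --pt "-0.2 0.4 0 0 0 0" --pt "-0.4 0.8 0 0 0 0" --pt "-0.57 1 0 0 0 0"

```text
time: 8.35
tool_pos: [0.5921, -0.013, 0.0993]
tool_rot: [3.141, -0.003, -3.14]
contact_force: [0.1, -0.8, -0.3]
opening: 0.0652
grip_force: 15.0
```

Call:
move_arm --pt "0 0.4 0 0 0 -0.041" --pt "0 0.65 0 0 0 -0.082" --pt "0 0.7 0 0 0 -0.082" --pt "0 0.7 0 0 0 -0.082" --pt "0 0.7 0 0 0 -0.082"

```text
time: 8.98
tool_pos: [0.5924, 0.0537, 0.1008]
tool_rot: [-3.142, -0.001, -2.887]
contact_force: [-0.3, 0.3, -1.0]
opening: 0.0657
grip_force: 15.0
```

```bash
cat > run2.py <<'E'
from fit import *
S=[(pickle.load(open("top.pkl","rb")),(250,172,58,60)),(pickle.load(open("side.pkl","rb")),(240,180,66,62))]
for nm,(c,bx) in zip(("top","side"),S):
    img=c["image"].astype(float)
    fn=lambda q:cost(c,img,(.593+q[0]/1000,.055+q[1]/1000,np.radians(-12+q[2]),np.radians(42+q[3])),bx)
    for sx in(2.5,-2):
        r=minimize(fn,[0]*4,method="Nelder-Mead",options=dict(maxfev=160,initial_simplex=np.vstack([np.zeros(4)-sx/4,np.eye(4)*[sx,sx,4,8]])))
        q=r.x; print(nm,np.round([593+q[0],55+q[1],-12+q[2],42+q[3]],2),round(r.fun,1))
E
python3 run2.py
python3 - <<'E'
from h import *
s=robot.observe(); print(s["tool_pos"],s["tool_rot"],s["contact_force"])
for n in("top","side"):
    c=shot(n); pickle.dump(c,open(n+"1.pkl","wb"))
T=pickle.load(open("top1.pkl","rb"));S=pickle.load(open("side1.pkl","rb"))
x,y,z=s["tool_pos"]
a=rect(T,x,y,z+.006,50,.25);b=rect(S,x,y,z+.006,50,.25); save("pics/held.png",np.hstack([a,b]))
E
```

```text
top [594.36  54.51 -11.82  47.92] 1289.5
top [594.06  54.46 -11.81  43.64] 1278.2
side [592.12  56.56 -13.1   40.94] 641.9
side [592.71  56.66 -12.19  47.38] 645.5
[0.59243233 0.05366603 0.10084652] [-3.14156882e+00 -5.00609445e-04 -2.88650273e+00] [-0.2672797   0.30908048 -0.97213254]
```

View pics/held.png

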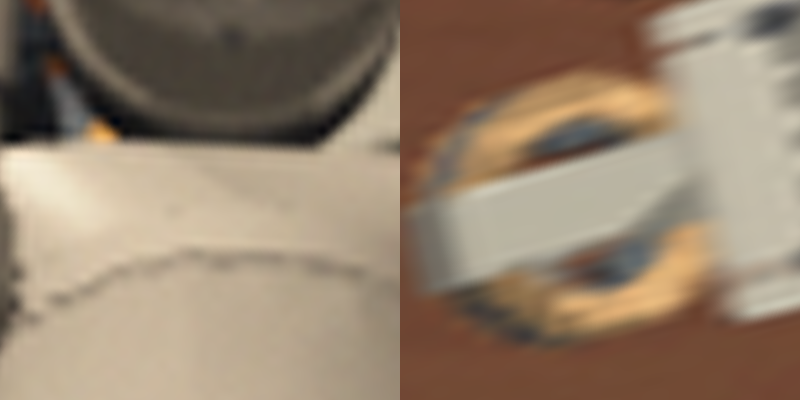

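The top camera is blocked by the gripper. The side tile shows the held disc around (590,205), with a finger across it. I'll fit the disc in the side view to get the camera bias at this spot.

```bash
cat > run3.py <<'E'
import fit
from fit import *
def ring(ro,ri,z0,z1,mat,s=.0003):
    g=np.arange(-ro,ro+s,s);X,Y=np.meshgrid(g,g);r=np.hypot(X,Y);ok=(r<=ro)&(r>=ri(np.arctan2(Y,X)))
    t=np.radians(np.arange(0,360,.4));z=np.arange(z0,z1,s);tt,zz=[a.ravel() for a in np.meshgrid(t,z)]
    P=[np.stack([X[ok],Y[ok],np.full(ok.sum(),z1)],-1)];N=[np.tile([0,0,1.],(ok.sum(),1))]
    rr=ri(tt)
    P+=[np.stack([ro*np.cos(tt),ro*np.sin(tt),zz],-1),np.stack([rr*np.cos(tt),rr*np.sin(tt),zz],-1)]
    N+=[np.stack([np.cos(tt),np.sin(tt),0*tt],-1),np.stack([-np.cos(tt),-np.sin(tt),0*tt],-1)]
    P=np.vstack(P);return P,np.vstack(N),np.full(len(P),mat)
def toothr(t):
    a=(t+np.pi/5)%(2*np.pi/5)-np.pi/5
    return np.where(np.abs(.0175*np.sin(a))<.0042,.015,.0202)
body=[ring(.033,const(.0202),0,.001,0),ring(.033,const(.0202),.006,.007,0),ring(.033,toothr,.001,.006,1)]
M=[np.concatenate([p[i] for p in body]) for i in range(3)]
fit.B=M; fit.HUB=tuple(m[:1] for m in M)
def fitdisc(c,p0,z,keep,freet=True):
    E=c["extrinsics"].copy(); cc=dict(c); E[2,3]-=z; cc["extrinsics"]=E  # put disc underside at 0
    Q=np.linalg.inv(E)@np.array([*p0[:2],0,1]); f=210/np.tan(np.radians(c["vfov"])/2)
    u=int(Q[0]/-Q[2]*f+c["cx"]);v=int(-Q[1]/-Q[2]*f+c["cy"]); bx=(u-24,v-22,48,44)
    img=c["image"].astype(float); sub=img[bx[1]:bx[1]+44,bx[0]:bx[0]+48]
    W=cv2.erode(keep(sub).astype(np.uint8),np.ones((3,3))).astype(float)+1e-6
    fn=lambda q:cost(cc,img,(p0[0]+q[0]/1000,p0[1]+q[1]/1000,p0[2]+np.radians(q[2]),0),bx,lambda F,cov:W)
    out=[]
    for s in(2.5,-2):
        r=minimize(fn,[0]*3,method="Nelder-Mead",options=dict(maxfev=120,initial_simplex=np.vstack([np.zeros(3)-s/4,np.eye(3)*[s,s,5*s]])))
        out.append((np.round([1e3*p0[0]+r.x[0],1e3*p0[1]+r.x[1],np.degrees(p0[2])+r.x[2]],2).tolist(),round(r.fun,1)))
    return out,W.sum()
if __name__=="__main__":
    allk=lambda s:np.ones(s.shape[:2])
    for n in("top","side"): print(n,"table",fitdisc(pickle.load(open(n+".pkl","rb")),(.4757,-.2154,np.radians(-8.8)),0,allk))
    keep=lambda s:~((s.min(-1)>115)|((s.max(-1)-s.min(-1)<22)&(s.max(-1)>95)))
    print("held",fitdisc(pickle.load(open("side1.pkl","rb")),(.5924,.0537,np.radians(6)),.1008-.001,keep))
E
python3 run3.py
```

```text
top table ([([476.16, -216.24, -8.9], np.float64(377.8)), ([475.98, -216.25, -8.34], np.float64(376.0))], np.float64(2112.0021119999997))
side table ([([475.11, -213.16, -13.4], np.float64(191.2)), ([474.99, -212.62, -9.77], np.float64(188.4))], np.float64(2112.0021119999997))
held ([([591.53, 55.43, 14.1], np.float64(555.6)), ([591.52, 55.2, 3.67], np.float64(557.7))], np.float64(1209.002112))
```

Call:
move_arm --pt "-0.0125 0.008 0.2 0 0 0" --pt "-0.0125 0.008 0.36 0 0 0" --pt "-0.0125 0.008 0.42 0 0 0" --pt "-0.0125 0.008 0.42 0 0 0" --pt "-0.0125 0.008 0.42 0 0 0"

```text
time: 9.7
tool_pos: [0.5939, 0.0558, 0.0598]
tool_rot: [-3.141, 0.001, -2.884]
contact_force: [0.2, 0.0, -1.6]
opening: 0.0653
grip_force: 15.0
```

Call:
move_arm --pt "0 0 0.01 0 0 0" --pt "0 0 0.02 0 0 0" --pt "0 0 0.03 0 0 0" --pt "0 0 0.03 0 0 0"

```text
time: 10.2
tool_pos: [0.5935, 0.0558, 0.0561]
tool_rot: [3.141, -0.0, -2.884]
contact_force: [0.2, -0.0, -1.6]
opening: 0.0655
grip_force: 15.0
```

Call:
move_arm --pt "0 0 0.005 0 0 0" --pt "0 0 0.01 0 0 0" --pt "0 0 0.01 0 0 0"

```text
time: 10.58
tool_pos: [0.5935, 0.0559, 0.0552]
tool_rot: [3.141, -0.0, -2.884]
contact_force: [0.7, 0.3, -1.0]
opening: 0.0654
grip_force: 15.0
```

Call:
move_arm --pt "0 0 0.005 0 0 0" --pt "0 0 0.01 0 0 0" --pt "0 0 0.01 0 0 0"

```text
time: 10.95
tool_pos: [0.5936, 0.0558, 0.0542]
tool_rot: [-3.142, 0.0, -2.884]
contact_force: [0.3, -0.7, -1.0]
opening: 0.0653
grip_force: 15.0
```

Call:
move_arm --pt "0 0 0.005 0 0 0" --pt "0 0 0.01 0 0 0" --pt "0 0 0.01 0 0 0"

```text
time: 11.32
tool_pos: [0.5937, 0.0558, 0.0533]
tool_rot: [-3.141, 0.0, -2.884]
contact_force: [1.6, -2.1, -0.5]
opening: 0.0653
grip_force: 15.0
```

Call:
move_arm --pt "0 0 0.005 0 0 0" --pt "0 0 0.01 0 0 0" --pt "0 0 0.01 0 0 0"

```text
time: 11.7
tool_pos: [0.5937, 0.0558, 0.0523]
tool_rot: [-3.141, 0.0, -2.884]
contact_force: [1.3, -1.3, -0.9]
opening: 0.0652
grip_force: 15.0
```

```bash
python3 - <<'E'
from h import *
s=robot.observe(); print(s["tool_pos"],s["tool_rot"],s["contact_force"],s["torque"])
E
```

```text
[0.5936719  0.05578529 0.05227543] [-3.14149314e+00  3.89656236e-04 -2.88414030e+00] [ 1.28536818 -1.29078189 -0.89186189] [-0.19822428 -0.20004835 -0.04485539]
```

Call:
move_arm --pt "0 0 0.01 0 0 0" --pt "0 0 0.02 0 0 0" --pt "0 0 0.02 0 0 0"

```text
time: 12.08
tool_pos: [0.5937, 0.0558, 0.0502]
tool_rot: [-3.141, 0.0, -2.884]
contact_force: [1.8, -1.1, 0.2]
opening: 0.0653
grip_force: 15.0
```

Call:
move_arm --pt "0 0 0.01 0 0 0" --pt "0 0 0.02 0 0 0" --pt "0 0 0.02 0 0 0"

```text
time: 12.45
tool_pos: [0.5937, 0.0558, 0.0482]
tool_rot: [-3.141, 0.0, -2.884]
contact_force: [2.4, -2.1, 0.1]
opening: 0.0657
grip_force: 15.0
```

```bash
python3 - <<'E'
from h import *
s=robot.observe(); print(s["tool_pos"],s["tool_rot"],s["contact_force"],s["torque"])
c=shot("side"); pickle.dump(c,open("side2.pkl","wb")); save("pics/ins.png",cv2.resize(c["image"][180:250,235:325],(720,560),interpolation=cv2.INTER_CUBIC))
E
```

```text
[0.59367378 0.05576293 0.04821496] [-3.14148102e+00  3.50459560e-04 -2.88418249e+00] [ 2.40044767 -2.06198684  0.09670666] [-0.33227319 -0.40227489  0.02401477]
```

View pics/ins.png

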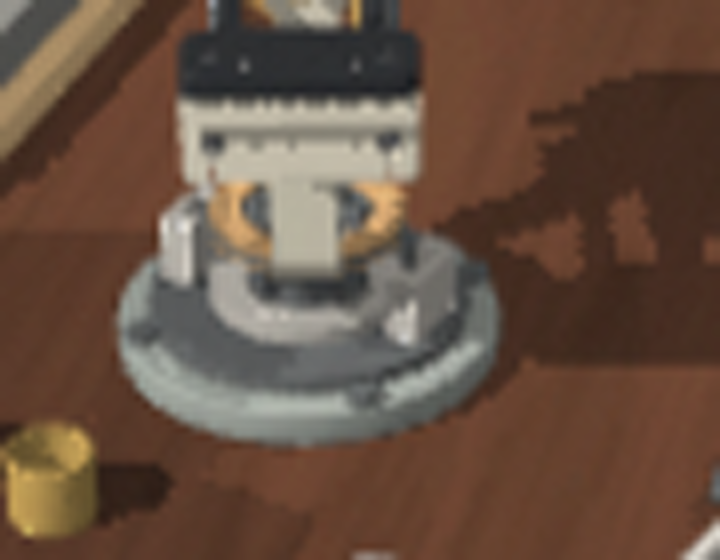

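The disc sits at the fingertips around (308,215), level and below the hub's top with almost no vertical force, so the teeth are in the grooves. I'll ease off the side force and go on down.

Call:
move_arm --pt "-0.002 -0.004 0.01 0 0 0" --pt "-0.002 -0.004 0.02 0 0 0" --pt "-0.002 -0.004 0.03 0 0 0" --pt "-0.002 -0.004 0.04 0 0 0" --pt "-0.002 -0.004 0.04 0 0 0"

```text
time: 13.12
tool_pos: [0.5937, 0.0556, 0.0441]
tool_rot: [3.141, -0.0, -2.884]
contact_force: [2.7, -0.6, -0.5]
opening: 0.0659
grip_force: 15.0
```

Call:
move_arm --pt "0 0 0.01 0 0 0" --pt "0 0 0.02 0 0 0" --pt "0 0 0.03 0 0 0" --pt "0 0 0.04 0 0 0" --pt "0 0 0.04 0 0 0"

```text
time: 13.75
tool_pos: [0.5937, 0.0555, 0.0401]
tool_rot: [3.141, -0.0, -2.884]
contact_force: [1.2, -0.6, -0.1]
opening: 0.0655
grip_force: 15.0
```

Call:
move_arm --pt "-0.002 0 0.01 0 0 0" --pt "-0.002 0 0.02 0 0 0" --pt "-0.002 0 0.03 0 0 0" --pt "-0.002 0 0.04 0 0 0" --pt "-0.002 0 0.05 0 0 0" --pt "-0.002 0 0.05 0 0 0"

```text
time: 14.5
tool_pos: [0.5939, 0.0556, 0.0351]
tool_rot: [3.141, -0.0, -2.884]
contact_force: [0.6, -0.0, -0.8]
opening: 0.0656
grip_force: 15.0
```

Call:
move_arm --pt "0 0 0.01 0 0 0" --pt "0 0 0.02 0 0 0" --pt "0 0 0.03 0 0 0" --pt "0 0 0.04 0 0 0" --pt "0 0 0.04 0 0 0"

```text
time: 15.12
tool_pos: [0.5939, 0.0556, 0.0311]
tool_rot: [3.141, -0.0, -2.884]
contact_force: [0.1, -1.2, -1.1]
opening: 0.0658
grip_force: 15.0
```

Call:
move_arm --pt "0 0 0.005 0 0 0" --pt "0 0 0.01 0 0 0" --pt "0 0 0.015 0 0 0" --pt "0 0 0.02 0 0 0" --pt "0 0 0.02 0 0 0"

```text
time: 15.75
tool_pos: [0.594, 0.0555, 0.0292]
tool_rot: [3.142, 0.0, -2.884]
contact_force: [0.8, -0.0, -0.4]
opening: 0.0653
grip_force: 15.0
```

Call:
move_arm --pt "0 0 0.005 0 0 0" --pt "0 0 0.01 0 0 0" --pt "0 0 0.015 0 0 0" --pt "0 0 0.015 0 0 0"

```text
time: 16.25
tool_pos: [0.594, 0.0556, 0.0277]
tool_rot: [3.141, -0.0, -2.884]
contact_force: [-0.2, 0.3, -1.2]
opening: 0.0654
grip_force: 15.0
```

Call:
move_arm --pt "0 0 0.005 0 0 0" --pt "0 0 0.005 0 0 0"

```text
time: 16.5
tool_pos: [0.594, 0.0556, 0.0272]
tool_rot: [3.142, 0.0, -2.884]
contact_force: [0.0, -0.9, -0.4]
opening: 0.0656
grip_force: 15.0
```

Call:
move_arm --pt "0 0 0.005 0 0 0" --pt "0 0 0.005 0 0 0"

```text
time: 16.75
tool_pos: [0.594, 0.0556, 0.0272]
tool_rot: [-3.142, 0.0, -2.884]
contact_force: [-2.5, 0.1, 4.8]
opening: 0.0652
grip_force: 15.0
```

The disc touched down at TCP z = 0.0272, which is home. I'll release it and lift, and fit the separator from the first top picture. The top camera's bias is now known to be about (+0.3, -1.05) mm.

Call:
move_arm --pt "0 0 -0.005 0 0 0" --pt "0 0 -0.005 0 0 0" --pt "0 0 -0.005 0 0 0" --pt "0 0 -0.005 0 0 0" --pt "0 0 -0.3 0 0 0" --pt "0 0 -0.7 0 0 0" --pt "0 0 -1 0 0 0" --pt "0 0 -1 0 0 0" --fingers 1

```text
time: 17.75
tool_pos: [0.5955, 0.0555, 0.1293]
tool_rot: [-3.14, 0.005, -2.884]
contact_force: [0.9, 1.2, -0.3]
opening: 0.0919
grip_force: 0.0
```

```bash
cat > run4.py <<'E'
import run3,fit
from run3 import *
def earbox(x0,x1): return box(x0,x1,-.006,.006,0,.006,0,.0003)
parts=[ring(.033,const(.021),0,.006,0),earbox(.032,.0425),earbox(-.0425,-.032)]
M=[np.concatenate([p[i] for p in parts]) for i in range(3)]
fit.B=M; fit.HUB=tuple(m[:1] for m in M)
allk=lambda s:np.ones(s.shape[:2])
for n in("top","side"): print(n,fitdisc(pickle.load(open(n+".pkl","rb")),(.5355,.2230,np.radians(93.4)),0,allk))
E
python3 run4.py
python3 - <<'E'
from h import *
s=robot.observe(); print(s["tool_pos"],s["tool_rot"],s["contact_force"],s["torque"])
c=shot("side"); pickle.dump(c,open("side3.pkl","wb")); save("pics/disc_in.png",cv2.resize(c["image"][180:250,235:325],(720,560),interpolation=cv2.INTER_CUBIC))
E
```

```text
top ([([535.53, 222.69, 93.44], np.float64(203.9)), ([535.69, 222.76, 93.2], np.float64(205.0))], np.float64(2112.0021119999997))
side ([([534.24, 223.7, 93.53], np.float64(141.8)), ([534.04, 223.65, 93.49], np.float64(139.2))], np.float64(2112.0021119999997))
[0.59553675 0.05551665 0.1292933 ] [-3.14010011  0.00520268 -2.88402883] [ 0.9090495   1.24813758 -0.30132576] [ 0.01356123 -0.01018514 -0.00096845]
```

View pics/disc_in.png

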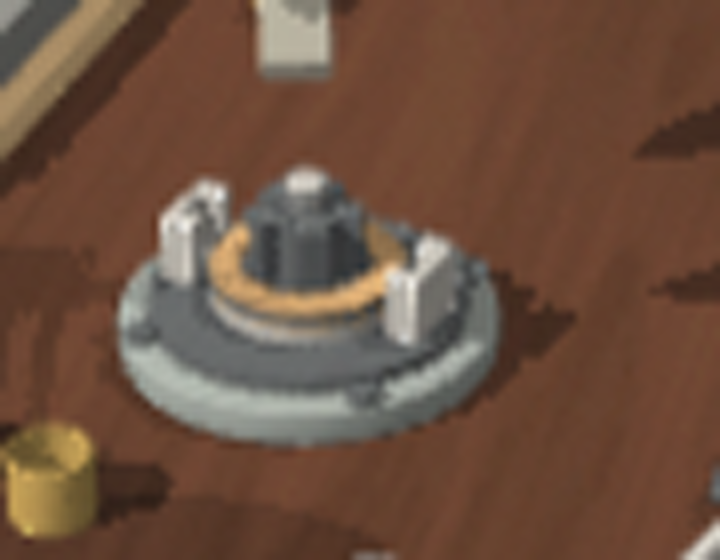

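The picture shows the disc flat on the first separator at about (305,275), below the lug tops, so it is home. Now the separator, at about (0.5353, 0.2238) with its x axis at 93.4°.

Call:
move_arm --pt "0.03 0.4 0 0 0 0" --pt "0.05 0.8 0 0 0 0" --pt "0.07 0.9 0 0 0 0"

```text
time: 18.18
tool_pos: [0.5627, 0.1426, 0.1251]
tool_rot: [3.141, -0.003, -2.882]
contact_force: [0.3, -0.8, -0.2]
opening: 0.0921
grip_force: 0.0
```

Call:
move_arm --pt "0.03 0.4 0 0 0 0.03" --pt "0.05 0.8 0 0 0 0.063" --pt "0.07 0.876 0.3 0 0 0.063" --pt "0.07 0.876 0.7 0 0 0.063" --pt "0.07 0.876 0.85 0 0 0.063" --pt "0.07 0.876 0.85 0 0 0.063" --pt "0.07 0.876 0.85 0 0 0.063"

```text
time: 19.05
tool_pos: [0.5363, 0.2236, 0.0429]
tool_rot: [3.141, 0.002, -3.083]
contact_force: [-0.4, 0.3, -0.1]
opening: 0.0919
grip_force: 0.0
```

Call:
move_arm --pt "0.005 0 0 0 0 0" --pt "0.005 0 0.2 0 0 0" --pt "0.005 0 0.3 0 0 0" --pt "0.005 0 0.34 0 0 0" --pt "0.005 0 0.34 0 0 0"

```text
time: 19.68
tool_pos: [0.5349, 0.2238, 0.0079]
tool_rot: [3.142, 0.0, -3.082]
contact_force: [-0.4, -0.5, 0.6]
opening: 0.092
grip_force: 0.0
```

Call:
move_arm --pt "0 0 0.02 0 0 0" --pt "0 0 0.04 0 0 0" --pt "0 0 0.06 0 0 0" --pt "0 0 0.065 0 0 0" --pt "0 0 0.065 0 0 0"

```text
time: 20.3
tool_pos: [0.5347, 0.2237, 0.0012]
tool_rot: [3.142, 0.0, -3.082]
contact_force: [0.5, 0.1, -0.3]
opening: 0.0918
grip_force: 0.0
```

Clear on both sides. I'll close gently on the ear tips to centre and square the plate, then open, turn 90° and grip the rim.

Call:
move_arm --pt "0 0 0 0 0 0" --pt "0 0 0 0 0 0" --pt "0 0 0 0 0 0" --pt "0 0 0 0 0 0" --fingers 0.7 --newtons 5

```text
time: 20.8
tool_pos: [0.5348, 0.2237, 0.0013]
tool_rot: [3.142, 0.0, -3.082]
contact_force: [-0.0, -0.4, 0.7]
opening: 0.0847
grip_force: 5.0
```

```bash
python3 - <<'E'
from h import *
s=robot.observe(); print(s["tool_pos"],s["tool_rot"],s["contact_force"],s["opening"],s["grip_force"])
E
```

```text
[0.53479073 0.22372782 0.00126467] [ 3.14150707e+00  1.55626328e-04 -3.08200664e+00] [-0.01466577 -0.39368112  0.65979324] 0.08474743914873807 5.000041052699089
```

Call:
move_arm --pt "0 0 0 0 0 0" --pt "0 0 0 0 0 0" --pt "0 0 0 0 0 0.055" --pt "0 0 0 0 0 0.11" --pt "0 0 0 0 0 0.165" --pt "0 0 0 0 0 0.22" --pt "0 0 0 0 0 0.275" --pt "0 0 0 0 0 0.33" --pt "0 0 0 0 0 0.385" --pt "0 0 0 0 0 0.44" --pt "0 0 0 0 0 0.5" --pt "0 0 0 0 0 0.5" --fingers 1

```text
time: 22.3
tool_pos: [0.5348, 0.2237, 0.0012]
tool_rot: [3.142, -0.0, 1.632]
contact_force: [0.7, -0.9, 0.4]
opening: 0.092
grip_force: 0.0
```

Call:
move_arm --pt "0 0 0 0 0 0" --pt "0 0 0 0 0 0" --pt "0 0 0 0 0 0" --pt "0 0 0 0 0 0" --pt "0 0 0 0 0 0" --pt "0 0 0 0 0 0" --fingers 0.3 --newtons 12

```text
time: 23.05
tool_pos: [0.5348, 0.2237, 0.0012]
tool_rot: [3.141, -0.0, 1.631]
contact_force: [0.2, 0.3, -0.2]
opening: 0.0657
grip_force: 12.0
```

Call:
move_arm --pt "0 0 -0.3 0 0 0" --pt "0 0 -0.7 0 0 0" --pt "0 0 -1 0 0 0" --pt "0 0 -1 0 0 0" --pt "0 0 -1 0 0 0" --newtons 15

```text
time: 23.68
tool_pos: [0.5339, 0.2235, 0.1001]
tool_rot: [-3.14, 0.0, 1.63]
contact_force: [0.3, 0.5, -2.2]
opening: 0.0658
grip_force: 15.0
```

Call:
move_arm --pt "-0.4 0.12 0 0 0 0" --pt "-0.8 0.24 0 0 0 0" --pt "-1 0.3 0 0 0 0"

```text
time: 24.05
tool_pos: [0.5703, 0.1238, 0.0994]
tool_rot: [-3.139, 0.0, 1.629]
contact_force: [0.2, 0.6, -0.4]
opening: 0.0652
grip_force: 15.0
```

Call:
move_arm --pt "-0.2 0.05 0 0 0 -0.05" --pt "-0.4 0.1 0 0 0 -0.1" --pt "-0.6 0.15 0 0 0 -0.15" --pt "-0.714 0.19 0 0 0 -0.2" --pt "-0.714 0.19 0 0 0 -0.25" --pt "-0.714 0.19 0 0 0 -0.3" --pt "-0.714 0.19 0 0 0 -0.35" --pt "-0.714 0.19 0 0 0 -0.4" --pt "-0.714 0.19 0 0 0 -0.415" --pt "-0.714 0.19 0 0 0 -0.415" --pt "-0.714 0.19 0 0 0 -0.415"

```text
time: 25.42
tool_pos: [0.5935, 0.0558, 0.1006]
tool_rot: [3.142, -0.001, 2.933]
contact_force: [-1.2, 0.5, -0.3]
opening: 0.0651
grip_force: 15.0
```

```bash
cat > run5.py <<'E'
from fit import *
c=pickle.load(open("top.pkl","rb")); img=c["image"].astype(float); bx=(250,172,58,60)
s=pickle.load(open("side.pkl","rb")); im2=s["image"].astype(float); b2=(240,180,66,62)
lug=lambda F,cov:(F[...,20]>.02)*1.+.05
for a in np.arange(-15,-8,1.): print(a,*[round(float(cost(C,I,(x,y,np.radians(a),np.radians(42)),b,m)),1) for C,I,b,x,y in((c,img,bx,.5943,.0545),(s,im2,b2,.5929,.0562)) for m in(None,lug)])
E
python3 run5.py; python3 - <<'E'
from h import *
s=robot.observe(); print(s["tool_pos"],s["tool_rot"],s["contact_force"],s["opening"])
E
```

```text
-15.0 1325.7 990.8 664.1 691.7
-14.0 1311.3 804.4 654.9 608.7
-13.0 1285.9 643.5 653.2 584.2
-12.0 1290.0 632.6 647.2 474.0
-11.0 1300.1 732.3 660.5 616.6
-10.0 1316.4 819.9 675.3 787.3
-9.0 1328.8 1036.0 677.9 811.4
[0.5934798  0.05576953 0.10056879] [ 3.14157548e+00 -1.24736214e-03  2.93326377e+00] [-1.19743185  0.45754756 -0.33845971] 0.06505360275147308
```

Call:
move_arm --pt "-0.004 -0.001 0.1 0 0 0.002" --pt "-0.004 -0.001 0.3 0 0 0.002" --pt "-0.004 -0.001 0.45 0 0 0.002" --pt "-0.004 -0.001 0.51 0 0 0.002" --pt "-0.004 -0.001 0.51 0 0 0.002" --pt "-0.004 -0.001 0.51 0 0 0.002"

```text
time: 26.18
tool_pos: [0.5947, 0.0553, 0.0508]
tool_rot: [3.141, 0.001, 2.928]
contact_force: [0.6, -0.0, -1.1]
opening: 0.0653
grip_force: 15.0
```

Call:
move_arm --pt "0 0 0.01 0 0 0" --pt "0 0 0.02 0 0 0" --pt "0 0 0.03 0 0 0" --pt "0 0 0.035 0 0 0" --pt "0 0 0.035 0 0 0"

```text
time: 26.8
tool_pos: [0.5942, 0.0553, 0.0467]
tool_rot: [3.142, -0.0, 2.928]
contact_force: [0.3, -0.3, -1.2]
opening: 0.0655
grip_force: 15.0
```

Call:
move_arm --pt "0 0 0.005 0 0 0" --pt "0 0 0.01 0 0 0" --pt "0 0 0.01 0 0 0"

```text
time: 27.18
tool_pos: [0.5942, 0.0554, 0.0456]
tool_rot: [3.142, -0.0, 2.928]
contact_force: [0.2, -0.5, -1.3]
opening: 0.0655
grip_force: 15.0
```

Call:
move_arm --pt "0 0 0.005 0 0 0" --pt "0 0 0.01 0 0 0" --pt "0 0 0.01 0 0 0"

```text
time: 27.55
tool_pos: [0.5942, 0.0554, 0.0447]
tool_rot: [3.142, -0.0, 2.928]
contact_force: [-0.6, -0.4, -1.8]
opening: 0.0656
grip_force: 15.0
```

Call:
move_arm --pt "0 0 0.005 0 0 0" --pt "0 0 0.01 0 0 0" --pt "0 0 0.01 0 0 0"

```text
time: 27.92
tool_pos: [0.5942, 0.0554, 0.0437]
tool_rot: [3.142, -0.0, 2.928]
contact_force: [0.2, 0.9, -1.3]
opening: 0.0653
grip_force: 15.0
```

Call:
move_arm --pt "0 0 0.005 0 0 0" --pt "0 0 0.01 0 0 0" --pt "0 0 0.01 0 0 0"

```text
time: 28.3
tool_pos: [0.5942, 0.0554, 0.0426]
tool_rot: [3.142, -0.0, 2.928]
contact_force: [0.1, -0.4, -1.3]
opening: 0.0654
grip_force: 15.0
```

Call:
move_arm --pt "0 0 0.005 0 0 0" --pt "0 0 0.01 0 0 0" --pt "0 0 0.01 0 0 0"

```text
time: 28.68
tool_pos: [0.5942, 0.0553, 0.0417]
tool_rot: [3.142, -0.0, 2.928]
contact_force: [-0.4, -0.1, -1.3]
opening: 0.0657
grip_force: 15.0
```

The ears are in the slots with no resistance, so I'll go on down to the disc.

Call:
move_arm --pt "0 0 0.01 0 0 0" --pt "0 0 0.02 0 0 0" --pt "0 0 0.03 0 0 0" --pt "0 0 0.04 0 0 0" --pt "0 0 0.05 0 0 0" --pt "0 0 0.05 0 0 0"

```text
time: 29.42
tool_pos: [0.5942, 0.0554, 0.0366]
tool_rot: [3.142, -0.0, 2.928]
contact_force: [-0.5, 0.2, -2.0]
opening: 0.0653
grip_force: 15.0
```

Call:
move_arm --pt "0 0 0.005 0 0 0" --pt "0 0 0.01 0 0 0" --pt "0 0 0.015 0 0 0" --pt "0 0 0.015 0 0 0"

```text
time: 29.92
tool_pos: [0.5942, 0.0554, 0.0352]
tool_rot: [3.142, -0.0, 2.928]
contact_force: [0.5, 0.5, -1.4]
opening: 0.0654
grip_force: 15.0
```

Call:
move_arm --pt "0 0 0.005 0 0 0" --pt "0 0 0.005 0 0 0"

```text
time: 30.18
tool_pos: [0.5942, 0.0554, 0.0347]
tool_rot: [3.141, -0.0, 2.928]
contact_force: [0.0, -0.7, -1.4]
opening: 0.0653
grip_force: 15.0
```

Call:
move_arm --pt "0 0 0.005 0 0 0" --pt "0 0 0.005 0 0 0"

```text
time: 30.42
tool_pos: [0.5943, 0.0554, 0.0343]
tool_rot: [3.141, 0.0, 2.928]
contact_force: [-0.6, 0.1, -0.3]
opening: 0.0653
grip_force: 15.0
```

Touching at TCP z = 0.0343, as expected. I'll let go, lift and check.

Call:
move_arm --pt "0 0 0 0 0 0" --pt "0 0 0 0 0 0" --pt "0 0 0 0 0 0" --pt "0 0 0 0 0 0" --pt "0 0 -0.2 0 0 0" --pt "0 0 -0.6 0 0 0" --pt "0 0 -1 0 0 0" --pt "0 0 -1 0 0 0" --fingers 1

```text
time: 31.42
tool_pos: [0.5962, 0.0553, 0.1378]
tool_rot: [3.14, 0.007, 2.928]
contact_force: [-0.3, -0.4, -0.3]
opening: 0.0917
grip_force: 0.0
```

```bash
python3 - <<'E'
from h import *
s=robot.observe(); print(s["tool_pos"],s["contact_force"],s["opening"])
c=shot("side"); save("pics/fin.png",cv2.resize(c["image"][180:250,235:325],(720,560),interpolation=cv2.INTER_CUBIC))
E
```

```text
[0.59623225 0.05532424 0.13776533] [-0.26838271 -0.40666225 -0.33096141] 0.09170466351881236
```

View pics/fin.png

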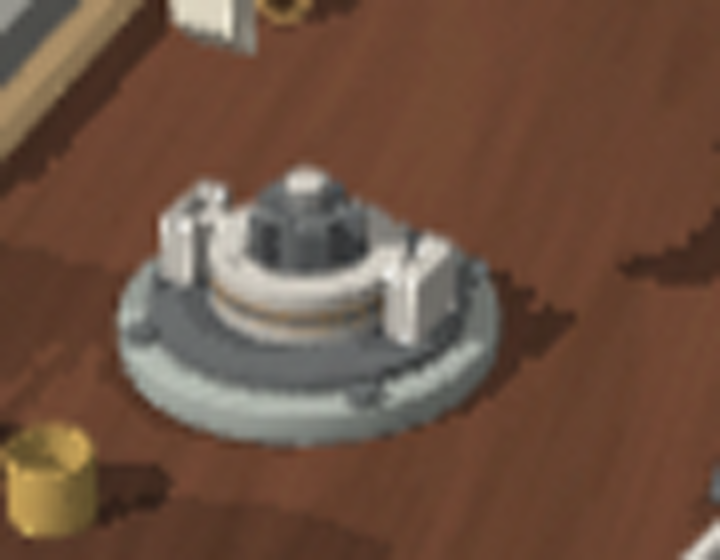

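The separator lies flat on the disc at about (305,270). The disc's edge shows below it at (300,315), the ears are down in both lugs, and the gripper is clear. I'll hand in.

```bash
python3 -c "
from cell import robot
print(robot.hand_in())"
```

```text
the job is handed in; nothing more can be done
None
```

I fitted the friction disc on the splines and the separator on top with its ears in both slots; both look flat and fully home in the last picture, and I let go and handed in at about 31 s (the hand-in gave no verdict).

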